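# Put four loose workshop items back into their matching foam inlays

### The job

Tidy the bench: put the blue paste pot, the wooden block, the brass padlock and the battery each into the grey foam inlay whose cut-out has its shape and size. Everything must sit right down on the floor of its cut-out, the pot and the battery upright, the block and the padlock flat, with the padlock's shackle in the narrow end of its cut-out.

Things in the scene. Friction and masses are not known exactly. Their poses are not given: they have to be found in the camera images.
- paste_pot: Closed round blue screw-top pot, diameter 52 mm, 50 mm high, about 0.08 kg, standing upright. Origin: centre of its underside; z up.
- beech_offcut: Plain brown wooden block lying flat: a rectangle 50 mm long, 27 mm wide, 22 mm high, 0.03 kg. Origin: centre of its underside; z up. Its axes are not along its sides: its long side is turned 0.611 rad (35 deg) anticlockwise, seen from above, from its own y axis, and its 27 mm width by as much from its own x axis. Same both ways round. At the start the long side points roughly away from the robot.
- padlock: Brass padlock lying flat, 67 mm long along its x, 0.16 kg. The solid body spans x -33 to +3 mm, 40 mm wide (y), 18 mm high: grip it there, across y, at about x = -15 mm. The steel shackle spans x +3 to +34 mm, 33 mm wide, 6 to 13 mm above its underside. Origin: mid-length, on the underside; z up. At the start the shackle points roughly away from the robot.
- battery: AA cell, dark blue with a pale band, standing on end: diameter 14 mm, 51 mm high, 0.024 kg. Origin: centre of its underside; z up. (Not part of the job: two bare steel hex bolts, 61 mm tall, stand among the things, and a flat orange pencil lies by the front edge; the vice close on the right is 0.17 m high.)
- padlock_shackle (a point): Point on the padlock: middle of the shackle loop, at x = +27, y = 0, z = 9 mm in the padlock's frame.
- pot_inlay: For the paste pot: fixed grey foam inlay, 8 mm high; its cut-out has a dark floor 3 mm above the bench. Origin: centre of the underside, z up. Outside 74 x 74 mm; round cut-out of 64 mm diameter in the middle (6 mm clearance all round the pot).
- offcut_inlay: For the wooden block: fixed grey foam inlay, 8 mm high; its cut-out has a dark floor 3 mm above the bench. Origin: centre of the underside, z up. Outside 76 (x) x 54 (y) mm; rectangular cut-out 62 mm along x, 39 mm along y, in the middle (6 mm clearance a side when the block's long side lies along the inlay's x).
- padlock_inlay: For the padlock: fixed grey foam inlay, 8 mm high; its cut-out has a dark floor 3 mm above the bench. Origin: centre of the underside, z up. Outside 91 (x) x 64 (y) mm; cut-out: wide part for the body x -39 to +6, 52 mm wide; narrow part with bevelled corners for the shackle x +6 to +40, 44 mm wide. The padlock fits, origin and axes on the inlay's, with 5.5 to 6 mm clearance.
- battery_inlay: For the battery: fixed grey foam inlay, 8 mm high; its cut-out has a dark floor 3 mm above the bench. Origin: centre of the underside, z up. Outside 54 x 54 mm; small round cut-out of 26 mm diameter in the middle (6 mm clearance all round the cell).
- padlock_inlay_narrow (a point): Point in the padlock inlay over the middle of the narrow (shackle) end of its cut-out, at x = +27, y = 0 mm in the inlay's frame.

How it is judged:
At the end, for the whole second after the job is handed in: Pot, block, padlock and battery each within 11 mm of the centre of their own inlay, seated on the cut-out's floor (underside 0.5 to 5.5 mm above the bench), tilted less than 0.1 rad, shackle within 20 mm of the narrow-end point, all at rest and released (horizontal distance between paste_pot and pot_inlay below 0.011 m and z of paste_pot in the frame of pot_inlay between 0.0005 and 0.0055 m and angle between each of paste_pot, beech_offcut, padlock, battery's own z axis and vertical below 0.1 rad and linear speed of each of paste_pot, beech_offcut, padlock, battery below 0.02 m/s and horizontal distance between beech_offcut and offcut_inlay below 0.011 m and z of beech_offcut in the frame of offcut_inlay between 0.0005 and 0.0055 m and horizontal distance between padlock and padlock_inlay below 0.011 m and z of padlock in the frame of padlock_inlay between 0.0005 and 0.0055 m and horizontal distance between battery and battery_inlay below 0.011 m and z of battery in the frame of battery_inlay between 0.0005 and 0.0055 m and horizontal distance between padlock_shackle and padlock_inlay_narrow below 0.02 m); the robot touches nothing.
It also fails if it takes over 96 s, if anything falls off the work surface, if the arm or the gripper's body presses on something with over 40 N, if the wrist force passes 120 N, or if a joint passes its speed limit or range.

### The arm

A 7-joint arm with a two-finger parallel gripper is mounted at the origin on a cart in front of the work surface, level with it; the furniture and walls round the work are solid. World frame = base frame: x ahead of the robot, y to its left, z up, the work surface at z = 0. Lengths are in m, angles in rad, forces in N, time in s.
With the tool pointing down it reaches from about 0.4 to 0.875 m from the base axis. Payload 19.3 kg.
Tool frame: the origin (TCP) lies on the mounting face of the last link; the fingertips stand 173 mm ahead of it and the grasp point (between the pads) lies 155 mm ahead of it; z points along the fingers, y is the line along which they close (so a half turn about z gives the same grasp; the last joint's range is limited). The gripper opens to 85 mm and grips with 20 to 120 N. Pads are 22 mm wide; open, the fingers measure 114 mm over their backs; the gripper's body (76 mm by 85 mm) begins 54 mm behind the grasp point. The pads swing forward as they close: fully open they stand 13 mm farther back than shut.
Start: joints at [-1.271, 0.521, -0.036, 1.599, 0.021, 1.021, -0.113], TCP at [0.226, 0.583, 0.405] pointing down, gripper open.
Joint ranges: [-2.91, 2.91], [-0.3, 2.13], [-1.5, 1.42], [0.17, 2.43], [-1.26, 4.41], [0.16, 1.93], [-2.52, 2.52]. Speed limits (rad/s): [1.89, 1.89, 2.39, 2.39, 3.01, 3.01, 3.01].

### API

Orientations are given as [roll, pitch, yaw] about the fixed x, y, z axes, in that order (R = Rz(yaw) Ry(pitch) Rx(roll)).
In Python, from workcell import bot, vision gives the robot as it stands.
- The arm moves only by the shell command python3 -m creep 'ROWS' [FORCE]. ROWS is JSON, a list that holds one entry, the list of rows, each a list of 7 numbers: the opening, from -1 (shut) to 1 (fully open), then the shift along the tool's x, y, z in cm, then the turn, a rotation vector about the tool's x, y, z in rad. In form: [[[grip, tx, ty, tz, rx, ry, rz], ...]]. A call has 1 to 12 rows; each row shifts and turns the commanded pose from where the row before left it, along the tool's axes as they then stand; what a row does not reach is not made up. A row lasts 1/8 s, in which the tool goes at most 62.5 mm and 10.7 degrees, less where a joint would pass 70% of its speed; a pose out of reach is approached as far as the arm can. A call with a gripper value outside its range is refused whole. The fingers move at their own pace and stop on an object; FORCE is the grip in N (left out, the last holds). Time passes only in rows, so rows that do not move let the fingers close. It gives the time, the measured TCP pose, the force, the opening and the grip force at its end, in the units of the state.
- bot.observe(): the state, without advancing time (a new reading comes with each control period).
- vision.grab_frame(name): name is "side" or "top"; returns a dict with "image" (400x640x3 uint8, blue, green, red), "depth" (400x640 float32, m along the optical axis (not along the pixel's ray), 0 where there is no reading), "fovy" (degrees; the focal length in pixels is half the picture's height over the tangent of half this angle, whatever the lens; pixels are square), "cx", "cy" (the principal point, pixels), "k1" (the pictures are not rectified: a ray, as slopes to the right and down, at radius r is drawn at 1 + k1 r^2 times it, then the intrinsics apply), "cam_to_world" (4x4, takes a point from camera to world coordinates). Camera axes: x right, y down, z forward; pixel columns grow to the right and rows downward; lengths in m; the calibration is good to about 2 mm. A picture is of the moment at which its call begins.
- bot.job_done(): hands the job in; it is judged then, once.
The state is a dict: "clock": time; "qpos": joint angles; "qd": joint speeds; "joint_efforts": joint torques, N m; "position": TCP position; "tool_rot": TCP orientation; "force": force on the tool from outside, world axes, zero at the start; "moment": the same for the moment, N m; "grip_width": finger opening in m; "finger_force": force on a finger pad.
Only numpy, scipy, OpenCV 4.12 (cv2) and the standard library are available. Lean on these libraries where they do the work, as an engineer would, in place of code of your own. Each camera call takes 0.05 s, during which the arm holds its last target. There are 200 camera calls.

## Working session

There is one attempt and no reset: what is moved stays moved. The work goes in short steps, Python scripts to look and compute and a shell command to move; the robot and the scene stay as the last step left them, time stands still between calls to the robot, and variables do not carry over. Pictures are saved under pics/ and viewed, at most 14 in all, crops included, and the job is handed in when it is done.

```bash
mkdir -p pics; ls; python3 - <<'E'
from workcell import bot, vision
import cv2
print(bot.observe())
for n in("top","side"):
    f=vision.grab_frame(n); cv2.imwrite(f"pics/{n}0.png",f["image"]); print(n,f["fovy"],f["cx"],f["cy"],f["k1"],f["cam_to_world"])
E
```

```text
pics
{'clock': 0.0, 'qpos': array([-1.27117846,  0.52205104, -0.03629457,  1.59995283,  0.02117319,
        1.02109815, -0.1127988 ]), 'qd': array([ 0.00266742,  0.00051467,  0.0019468 , -0.00058634, -0.00040386,
        0.00048057, -0.00109741]), 'joint_efforts': array([ 2.90063263e-04, -9.27114701e+01,  1.97947159e+00, -3.69944608e+01,
        1.77066098e-02,  7.71265535e-03, -4.01704244e-05]), 'position': array([0.2258923 , 0.58262271, 0.40412267]), 'tool_rot': array([-3.14046959e+00,  7.24255188e-05,  2.77172258e+00]), 'force': array([ 0.02701776,  0.00818249, -0.32939439]), 'moment': array([0.02477034, 0.02176856, 0.02015601]), 'finger_force': 0.0, 'grip_width': 0.08504632064347531}
top 45.02770956290557 322.99181878188665 207.30975180571872 0.021273640326034602 [[ 0.01118807 -0.98761532  0.15649537  0.3774432 ]
 [-0.99987186 -0.01284144 -0.00955789  0.21340359]
 [ 0.01144914 -0.15636838 -0.98763245  0.9007864 ]
 [ 0.          0.          0.          1.        ]]
side 45.01586080870118 317.9276316909727 200.40394156110077 -0.12310989980800002 [[-0.98065826 -0.14115562  0.13558935  0.39553738]
 [-0.19468852  0.6321842  -0.74995968  0.84746496]
 [ 0.02014357 -0.76185184 -0.64743804  0.58851907]
 [ 0.          0.          0.          1.        ]]
```

View pics/top0.png

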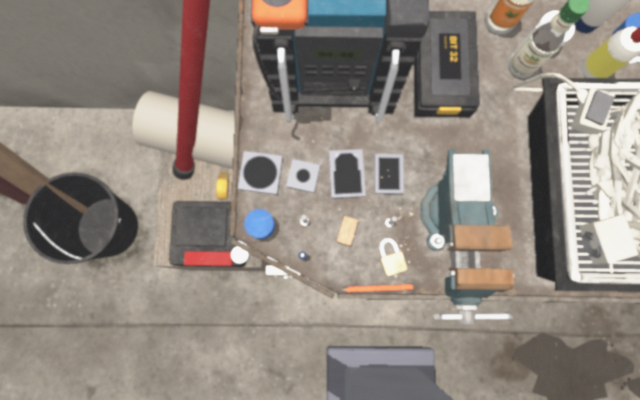

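View pics/side0.png

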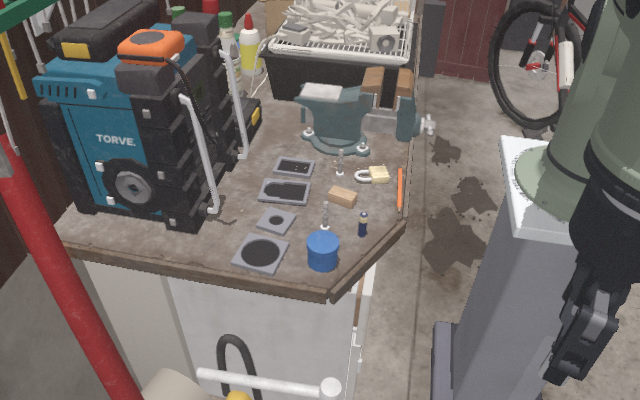

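The top view has up = +x. The inlays are the pot (261,172), battery (303,176), padlock (347,172, narrow end up) and block (389,173). The objects are the pot (259,223), battery (303,256), block (347,230) and padlock (392,257, shackle up). The bolts are at (305,220) and (390,222). The side view shows the same things, with the arm off to the right.

```bash
cat > h.py <<'E'
import numpy as np, cv2
from workcell import bot, vision
def cam(n):
    f=vision.grab_frame(n); f["f"]=200/np.tan(np.radians(f["fovy"]/2))
    f["K"]=np.array([[f["f"],0,f["cx"]],[0,f["f"],f["cy"]],[0,0,1]]); return f
def rays(f,uv):
    p=cv2.undistortPoints(np.asarray(uv,float).reshape(-1,1,2),f["K"],np.array([f["k1"],0,0,0.])).reshape(-1,2)
    return np.c_[p,np.ones(len(p))]
def on_plane(f,uv,z):
    T=f["cam_to_world"]; d=rays(f,uv)@T[:3,:3].T; o=T[:3,3]
    return o+d*((z-o[2])/d[:,2])[:,None]
def cloud(f):
    v,u=np.mgrid[:400,:640]; T=f["cam_to_world"]
    P=rays(f,np.c_[u.ravel(),v.ravel()])*f["depth"].reshape(-1,1)
    P=P@T[:3,:3].T+T[:3,3]; P[f["depth"].ravel()==0]=np.nan
    return P.reshape(400,640,3)
def mask_c(m,amin=8):
    c,_=cv2.findContours(m.astype(np.uint8),cv2.RETR_EXTERNAL,cv2.CHAIN_APPROX_NONE)
    return [k for k in c if cv2.contourArea(k)>=amin]
E
python3 - <<'E'
from h import *
f=cam("top"); P=cloud(f); im=f["image"]
cv2.imwrite("pics/z0.png",cv2.resize(im[140:300,230:430],None,fx=3.7,fy=3.7,interpolation=cv2.INTER_CUBIC))
z=P[...,2]
print("bench z",np.nanpercentile(z[195:210,280:420],[5,50,95]))
for n,(u,v) in dict(pot=(259,218),bat=(303,255),block=(347,230),lock=(394,264),potin=(261,172)).items(): print(n,P[v,u])
# obstacles higher than 0.12: coarse map x rows, y cols
xs=np.arange(.9,-.1,-.05); ys=np.arange(.75,-.4,-.05)
A=P.reshape(-1,3); s=cam("side"); B=cloud(s).reshape(-1,3); A=np.r_[A,B]; A=A[~np.isnan(A[:,0])]
print("y     "+" ".join(f"{y:4.2f}"[:4].rjust(4) for y in ys))
for x in xs:
    r=[]
    for y in ys:
        k=(abs(A[:,0]-x)<.025)&(abs(A[:,1]-y)<.025); r.append("%4d"%(np.percentile(A[k,2],98)*100) if k.sum()>3 else "   .")
    print("%5.2f"%x," ".join(r))
E
```

```text
bench z [-0.00453523 -0.00185209  0.00159777]
pot [0.49178036 0.31878565 0.04835321]
bat [0.42733152 0.23951659 0.0441188 ]
block [0.47531263 0.16039884 0.02094286]
lock [0.41464703 0.07400019 0.01524279]
potin [0.58636128 0.32350018 0.00217655]
y     0.75 0.70 0.65 0.60 0.55 0.50 0.45 0.40 0.35 0.30 0.25 0.20 0.15 0.10 0.05 -0.0 -0.0 -0.1 -0.1 -0.2 -0.2 -0.3 -0.3
 0.90    .    .  -32    .    .    5   18   28   40   39   36   36   34   33    .    6    6   24   23    5    5   19   17
 0.85    .  -29  -30  -30  -31    4   25    0    0   28   33   33   33   33    .    6    6    6   11    5    6    9   11
 0.80    .  -29  -29  -29  -12   -3   -3    0    0   29   33   33   33   32    6    6    6    6   21   21    0   14   16
 0.75    .  -31  -30  -30  -16  -16  -29    0    0   33   34   28   28   30   30    6    6    6   14   12   12   12   12
 0.70    .    .  -44  -32  -29  -31  -30    0    0   33   33   15   16   30   29    6    6    6   15   17   17   19   19
 0.65    .    .  -44  -41  -44  -37  -25    0    0   25    8    0    0    8    0    0    0    0   12   18   21   21   21
 0.60  
[... 986 characters left out ...]
   27  -84  -84  -84  -84  -84  -84  -84  -84  -84  -84  -84  -84  -84  -84  -84  -84  -84  -84
 0.15  -84  -84  -84  -84  -84  -84  -84  -84  -84  -84  -84  -75    0    0    0    1    0    0    0  -75  -84  -84  -84
 0.10  -84  -84  -84  -84  -84  -84  -84  -84  -84  -84  -84  -75    0    1   38   36   11    1    0  -75  -84  -84  -84
 0.05  -84  -84  -84  -84  -84  -84  -84  -84  -84  -84  -84  -75    0    6   36   25   24   23    0  -75  -84  -84  -84
-0.00  -84  -84  -84  -84  -84  -84  -84  -84  -84  -84  -84  -76  -74   -7    .   24    .    .    .    .  -84  -84  -84
-0.05    .    .    .    .    .    .    .    .    .    .    .    .    .  -24    .    .    .    .    .    .    .    .    .
```

View pics/z0.png

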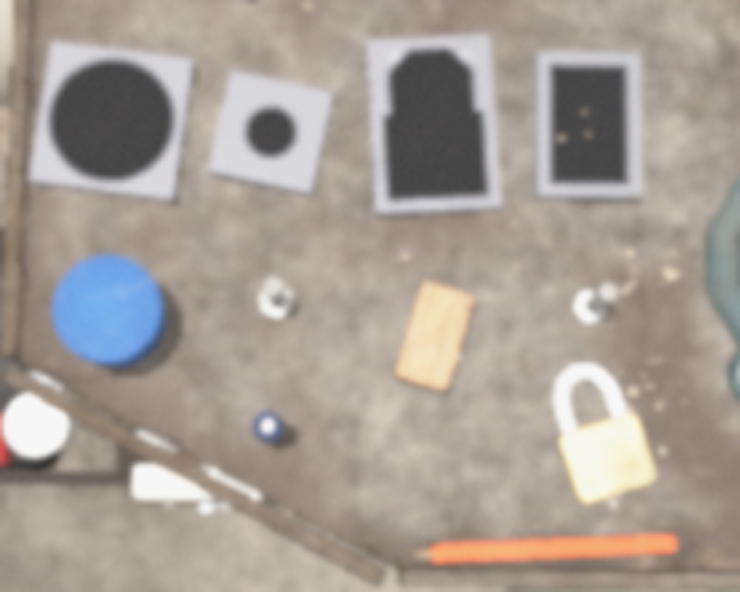

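The zoom shows that all four inlays are empty: pot (110,120), battery (270,132), padlock (430,125, shackle end up) and block (588,125). The bolts stand at (275,298) and (590,303). The padlock's shackle points up and slightly left. Next I measure.

```bash
cat > meas.py <<'E'
from h import *
def meas(n,dbg=False):
    f=cam(n); im=f["image"].astype(int); b,g,r=im[...,0],im[...,1],im[...,2]
    mx,mn=im.max(2),im.min(2); P=cloud(f); X,Y,Z=P[...,0],P[...,1],P[...,2]
    reg=(X>.33)&(X<.66)&(Y>.0)&(Y<.39)&(Z>-.012)&(Z<.09)
    hsv=cv2.cvtColor(f["image"],cv2.COLOR_BGR2HSV).astype(int); H,S,V=hsv[...,0],hsv[...,1],hsv[...,2]
    out={}
    def rect(m,z,tag,amin):
        for c in mask_c(m,amin):
            Q=on_plane(f,c.reshape(-1,2),z)[:,:2]*1000
            (x,y),(w,h),a=cv2.minAreaRect(Q.astype(np.float32))
            if w<h: w,h,a=h,w,a+90
            a=(a+90)%180-90
            M=cv2.moments(c); cc=on_plane(f,[[M["m10"]/M["m00"],M["m01"]/M["m00"]]],z)[0]*1000
            print(n,tag,"rect",np.round([x,y,w,h,a],1),"centroid",np.round(cc[:2],1))
    rim=reg&(X>.52)&(((b>=r-3)&(V>125)&(S<45))|(V<85))
    rect(cv2.morphologyEx(rim.astype(np.uint8),cv2.MORPH_CLOSE,np.ones((3,3))),.008,"inlay",150)
    rect(reg&(X>.52)&(V<85),.0055,"hole",15)
    blue=reg&(H>100)&(H<125)&(S>120)
    rect(blue&(X>.45)&(Z>.044),.05,"pot",100)
    rect(reg&(Y>.2)&(Y<.28)&(X<.46)&(Z>.015),.051,"battery",3)
    rect(reg&(Z>.012)&(H<25)&(S>70)&(Y>.12)&(X>.43),.022,"block",30)
    rect(reg&(H>12)&(H<32)&(S>60)&(V>120)&(Y<.12)&(Z>.011)&(Z<.026)&(X<.5),.018,"brass",30)
    rect(reg&(Z>.008)&(V>120)&(Y<.12)&(X<.47),.015,"lock",30)
    return f,P
if __name__=="__main__":
    for n in("top","side"): meas(n)
E
python3 meas.py
```

```text
top inlay rect [540.3  10.   38.1  26.    6. ] centroid [535.9   7.1]
top inlay rect [579.4 243.3  54.   53.2 -11.5] centroid [579.1 243.4]
top inlay rect [585.7  80.9  75.7  53.3   0.8] centroid [585.4  81.1]
top inlay rect [584.8 324.9  74.9  73.8  83.5] centroid [584.1 324.8]
top inlay rect [585.  160.7  90.9  63.6   3.6] centroid [584.6 160.8]
top hole rect [579.9 244.3  17.5  17.1   0.9] centroid [580.3 243.9]
top hole rect [ 5.871e+02  8.080e+01  5.510e+01  3.250e+01 -4.000e-01] centroid [587.2  80. ]
top hole rect [585.7 325.9  55.1  54.4 -89.2] centroid [585.5 325.7]
top hole rect [586.1 160.   70.1  45.5   0.8] centroid [583.3 160.3]
top pot rect [481.8 318.2  47.   46.1  46.2] centroid [481.3 318.6]
top battery rect [426.9 241.9  14.   12.3   1. ] centroid [426.5 242. ]
top lock rect [429.4  78.1  65.8  39.7  17.8] centroid [426.1  77.1]
top lock rect [456.8   5.3  24.    7.4  -1.4] centroid [457.1   4.8]
side inlay rect [584.7 324.8  74.9  74.8  83.4] centroid [584.2 326.4]
side inlay rect [580.4 244.9  60.2  54.7  77.9] centroid [579.7 244.2]
side inlay rect [585.  162.1  91.6  72.    3.8] centroid [584.9 161.1]
side inlay rect [586.4  82.7  76.7  63.6  -0.8] centroid [586.1  79.3]
side hole rect [585.3 324.1  60.   54.5  12.6] centroid [585.  324.5]
side hole rect [580.  241.1  21.5  15.7  12.6] centroid [580.3 241.4]
side hole rect [586.3 157.9  75.5  43.8   3.8] centroid [582.9 158.2]
side hole rect [5.87e+02 7.75e+01 5.87e+01 3.19e+01 5.00e-01] centroid [587.   77.9]
side pot rect [486.7 326.7  53.4  41.5 -45.6] centroid [487.8 330.5]
side battery rect [426.4 260.7  47.   13.7 -86.7] centroid [426.6 260.8]
side block rect [474.8 179.9  47.1  21.7  -2.8] centroid [472.5 179.7]
side lock rect [372.5  86.8  77.7   6.  -86.4] centroid [372.2  88.4]
side lock rect [430.   79.5  67.7  49.1  13. ] centroid [425.9  80.9]
```

```bash
python3 - <<'E'
from h import *
for n in("top","side"):
    f=cam(n); im=f["image"]; hsv=cv2.cvtColor(im,cv2.COLOR_BGR2HSV).astype(int); H,S,V=[hsv[...,i] for i in range(3)]
    P=cloud(f); X,Y,Z=[P[...,i] for i in range(3)]; reg=(Z>-.03)&(Z<.08)
    if n=="top":
        for u,v in((347,230),(340,225),(394,264),(335,240)): print(hsv[v,u],hsv[v-20,u+20])
    def R(m,z,t,amin=20):
        for c in mask_c(m,amin):
            Q=on_plane(f,c.reshape(-1,2),z)[:,:2]*1000
            (x,y),(w,h),a=cv2.minAreaRect(Q.astype(np.float32))
            if w<h: w,h,a=h,w,a+90
            (cx,cy),r=cv2.minEnclosingCircle(Q.astype(np.float32))
            print(n,t,np.round([x,y,w,h,(a+90)%180-90],1),"circ",np.round([cx,cy,r],1))
    loc=lambda x0,x1,y0,y1: reg&(X>x0)&(X<x1)&(Y>y0)&(Y<y1)
    R(loc(.44,.54,.27,.37)&(H>98)&(H<125)&(S>140)&((V>130) | (n=="top")),.05,"pot")
    R(loc(.43,.53,.11,.21)&(H<25)&(S>75)&(V>150),.022,"block")
    R(loc(.37,.47,.03,.12)&(H>8)&(H<35)&(S>75)&(V>150),.018,"brass")
    R(loc(.35,.5,.0,.13)&(H<35)&(V>200),.018,"lockall")
E
```

```text
[ 19  61 242] [ 16  33 171]
[ 15  42 199] [ 15  37 165]
[ 29  23 247] [ 15  47 152]
[ 15  34 179] [ 19  65 236]
top brass [375.   81.2  81.4   7.1 -89.3] circ [375.9  81.2  40.7]
top lockall [372.7  86.8  89.2  11.  -87. ] circ [371.3  86.7  44.7]
top lockall [428.2  78.9  72.   41.8  17.8] circ [428.   79.6  36. ]
top lockall [489.3  85.4  16.3  10.   17.8] circ [489.6  84.6   8.2]
side brass [373.1  92.6  81.1   6.6 -87.6] circ [373.2  92.6  40.6]
side lockall [372.2  96.9  89.5   6.  -86.3] circ [372.   96.8  44.8]
side lockall [421.5  80.   51.7  45.7  13. ] circ [423.9  79.2  31.6]
```

```bash
python3 - <<'E'
from h import *
f=cam("top"); im=f["image"]; hsv=cv2.cvtColor(im,cv2.COLOR_BGR2HSV).astype(int); H,S,V=[hsv[...,i] for i in range(3)]
print(hsv[218,259],hsv[228,255])
def R(m,box,z,t,amin=30):
    u0,u1,v0,v1=box; k=np.zeros_like(m); k[v0:v1,u0:u1]=m[v0:v1,u0:u1]
    for c in mask_c(k,amin):
        Q=on_plane(f,c.reshape(-1,2),z)[:,:2]*1000
        (x,y),(w,h),a=cv2.minAreaRect(Q.astype(np.float32))
        if w<h: w,h,a=h,w,a+90
        (cx,cy),r=cv2.minEnclosingCircle(Q.astype(np.float32))
        print(t,np.round([x,y,w,h,(a+90)%180-90],1),"circ",np.round([cx,cy,r],1), "cen",np.round(Q.mean(0),1))
R((H>98)&(H<125)&(S>110)&(V>120),(235,285,200,245),.05,"pot")
R((V>205)&(S>35),(330,365,208,252),.022,"block")
R((V>205)&(S>20)&(S<200),(370,415,250,285),.018,"brass")
R((V>205),(375,415,234,285),.016,"lockall")
R((V>150)&(abs(H-110)<15),(290,320,245,270),.051,"bat",3)
# template of outline pixels
print(V[225:240,347],S[225:240,347]); print(S[238:280:2,392],V[238:280:2,392])
E
```

```text
[106 125 237] [106 129 236]
pot [481.8 318.2  49.7  48.2 -89.3] circ [481.3 317.6  26. ] cen [481.5 317.9]
block [475.2 160.7  50.2  28.7 -16.2] circ [474.4 159.5  27.4] cen [475.2 160.5]
brass [413.9  74.   42.5  41.3 -69.3] circ [417.3  75.3  25.8] cen [412.5  75.6]
lockall [428.4  78.6  72.1  41.9  18.2] circ [427.5  81.2  36.1] cen [426.2  78.8]
bat [428.6 242.   10.5   8.8   1. ] circ [428.3 241.8   5.7] cen [428.2 241.7]
[244 243 243 242 242 242 242 242 242 243 243 243 243 243 243] [57 58 59 61 62 62 60 60 59 58 56 57 60 62 62]
[25  1  0  2 16 26 30 35 48 14 13 13 11 14 14 12  9 13 50 36 34] [184 243 247 239 206 194 193 195 240 247 247 247 247 247 247 247 247 247
 238 176 165]
```

```bash
cat > go.py <<'E'
import sys,numpy as np
from scipy.spatial.transform import Rotation as Ro
from workcell import bot
x,y,z,yaw=map(float,sys.argv[1:5]); s=bot.observe()
R=Ro.from_euler("xyz",s["tool_rot"]); want=Ro.from_euler("xyz",[np.pi,0,np.radians(yaw)])
d=R.inv().apply(np.array([x,y,z])/1000-s["position"])*100
print("t",round(s["clock"],2),"pos",np.round(s["position"]*1000,1),"yaw",round(np.degrees(s["tool_rot"][2]),1),"shift cm now-axes",np.round(d,2),"turn",np.round((R.inv()*want).as_rotvec(),3),"shift after turn",np.round(want.inv().apply(np.array([x,y,z])/1000-s["position"])*100,2),"w",round(s["grip_width"]*1000,1),"F",np.round(s["force"],1),round(s["finger_force"],1))
E
python3 go.py 481.5 318 300 158.8
```

```text
t 0.45 pos [225.9 582.7 404.6] yaw 158.8 shift cm now-axes [-33.4  -15.44  10.47] turn [-0.  0.  0.] shift after turn [-33.4  -15.44  10.46] w 85.2 F [ 0.1  0.1 -0.3] 0.0
```

```bash
python3 -m creep '[[[1,-3.3,-1.5,0,0,0,0],[1,-3.3,-1.5,0,0,0,0],[1,-3.3,-1.5,0,0,0,0],[1,-3.3,-1.5,0,0,0,0],[1,-3.3,-1.5,0,0,0,0],[1,-3.3,-1.5,1,0,0,0],[1,-3.3,-1.5,2,0,0,0],[1,-3.3,-1.5,2,0,0,0],[1,-3.3,-1.5,2,0,0,0],[1,-3.3,-1.5,3,0,0,0],[1,0,0,0,0,0,0]]]' 50; python3 go.py 481.5 318 185 158.8
```

```text
clock: 1.82
position: [0.4807, 0.321, 0.3028]
tool_rot: [-3.138, -0.001, 2.768]
force: [0.1, 0.6, 0.0]
grip_width: 0.0853
finger_force: 0.0
t 1.82 pos [480.7 321.  302.8] yaw 158.6 shift cm now-axes [-0.19 -0.21 11.78] turn [-0.003 -0.001 -0.004] shift after turn [-0.18 -0.25 11.78] w 85.3 F [0.1 0.6 0. ] 0.0
```

```bash
python3 -m creep '[[[1,-0.3,-0.3,4,0,0,0],[1,0,0,4,0,0,0],[1,0,0,2.5,0,0,0],[1,0,0,1.2,0,0,0],[1,0,0,0,0,0,0],[-1,0,0,0,0,0,0],[-1,0,0,0,0,0,0],[-1,0,0,0,0,0,0],[-1,0,0,0,0,0,0],[-1,0,0,0,0,0,0],[-1,0,0,0,0,0,0]]]' 50; python3 go.py 584.8 324.9 280 158.8
```

```text
clock: 3.2
position: [0.4814, 0.3199, 0.1889]
tool_rot: [3.14, 0.001, 2.772]
force: [-2.2, -2.0, 10.7]
grip_width: 0.0509
finger_force: 50.3
t 3.2 pos [481.4 319.9 188.9] yaw 158.8 shift cm now-axes [-9.47  4.22 -9.09] turn [0.001 0.001 0.   ] shift after turn [-9.46  4.2  -9.11] w 50.9 F [-2.2 -2.  10.7] 50.3
```

```bash
python3 -m creep '[[[-1,0,0,-2,0,0,0],[-1,0,0,-3,0,0,0],[-1,0,0,-2,0,0,0],[-1,-2.4,1,0,0,0,0],[-1,-2.4,1,0,0,0,0],[-1,-2.4,1.2,0,0,0,0],[-1,-2.3,1,0,0,0,0],[-1,0,0,0,0,0,0],[-1,0,0,0,0,0,0]]]'; python3 go.py 584.8 324.9 193 158.8
```

```text
clock: 4.32
position: [0.5843, 0.3246, 0.2585]
tool_rot: [3.141, -0.0, 2.772]
force: [-0.4, 0.9, -0.8]
grip_width: 0.0511
finger_force: 52.2
t 4.33 pos [584.3 324.6 258.5] yaw 158.8 shift cm now-axes [-0.03  0.04  6.55] turn [ 0. -0.  0.] shift after turn [-0.03  0.05  6.55] w 51.1 F [-0.4  0.9 -0.8] 52.2
```

```bash
python3 -m creep '[[[-1,0,0,3,0,0,0],[-1,0,0,2,0,0,0],[-1,0,0,1,0,0,0],[-1,0,0,0.5,0,0,0],[-1,0,0,0,0,0,0],[-1,0,0,0,0,0,0]]]'; python3 go.py 584.8 324.9 192 158.8
```

```text
clock: 5.08
position: [0.585, 0.3246, 0.1933]
tool_rot: [3.141, 0.0, 2.772]
force: [1.4, -0.7, 0.1]
grip_width: 0.051
finger_force: 52.2
t 5.08 pos [585.  324.6 193.3] yaw 158.8 shift cm now-axes [0.03 0.02 0.13] turn [0.001 0.    0.   ] shift after turn [0.03 0.02 0.13] w 51.0 F [ 1.4 -0.7  0.1] 52.2
```

```bash
python3 -m creep '[[[0.6,0,0,0,0,0,0],[0.6,0,0,0,0,0,0],[0.6,0,0,0,0,0,0],[0.6,0,0,-3,0,0,0],[0.6,0,0,-5,0,0,0],[0.6,0,0,-2,0,0,0],[0.4,0,0,0,0,0,0]]]'; python3 go.py 427.5 242 250 158.8
```

```text
clock: 5.95
position: [0.5851, 0.3247, 0.2941]
tool_rot: [3.14, 0.001, 2.772]
force: [0.9, -0.4, 0.2]
grip_width: 0.06
finger_force: 0.0
t 5.95 pos [585.1 324.7 294.1] yaw 158.8 shift cm now-axes [ 11.71 -13.41   4.37] turn [0.002 0.001 0.   ] shift after turn [ 11.7  -13.41   4.41] w 60.0 F [ 0.9 -0.4  0.2] 0.0
```

```bash
python3 -m creep '[[[0.1,3,-3.4,0,0,0,0],[0.1,3,-3.4,1,0,0,0],[0.1,3,-3.4,1.5,0,0,0],[0.1,2.7,-3.2,1.9,0,0,0],[0.1,0,0,0,0,0,0],[0.1,0,0,0,0,0,0]]]'; python3 go.py 427.5 242 186 158.8; python3 - <<'E'
from h import *
f=cam("side"); cv2.imwrite("pics/s1.png",cv2.resize(f["image"][130:290,200:420],None,fx=3.6,fy=3.6))
E
```

```text
clock: 6.7
position: [0.4276, 0.2421, 0.2482]
tool_rot: [-3.141, -0.0, 2.772]
force: [0.4, 1.1, 0.6]
grip_width: 0.0471
finger_force: 0.0
t 6.7 pos [427.6 242.1 248.2] yaw 158.8 shift cm now-axes [ 0.   -0.01  6.22] turn [-0. -0.  0.] shift after turn [ 0.   -0.01  6.22] w 47.1 F [0.4 1.1 0.6] 0.0
```

View pics/s1.png

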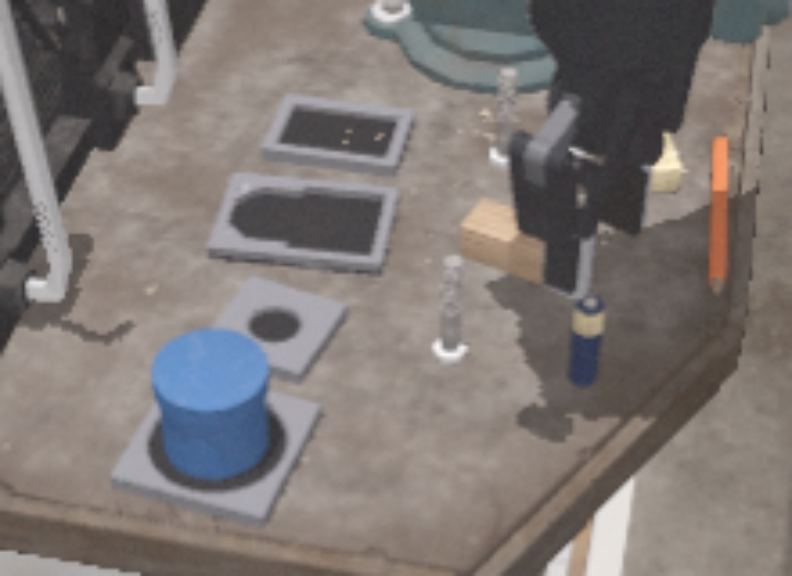

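The pot sits upright and centred in its inlay at (215,410). The battery's base is at (583,380) and its top at (591,303), below the gripper. I check the battery's position by casting rays from the side view.

```bash
python3 - <<'E'
from h import *
f=cam("side")
for u,v,z in((583,380,0.002),(591,303,.051)): print(on_plane(f,[[200+u/3.6-.4,130+v/3.6-.4]],z))
E
```

```text
[[0.42621459 0.24300448 0.002     ]]
[[0.42652226 0.24196776 0.051     ]]
```

Good: the battery is at about (427,242).

```bash
python3 -m creep '[[[0.1,0,0,2.5,0,0,0],[0.1,0,0,2.2,0,0,0],[0.1,0,0,1.4,0,0,0],[0.1,0,0,0,0,0,0],[-1,0,0,0,0,0,0],[-1,0,0,0,0,0,0],[-1,0,0,0,0,0,0],[-1,0,0,0,0,0,0],[-1,0,0,0,0,0,0],[-1,0,0,0,0,0,0]]]' 30; python3 go.py 579.4 243.3 250 158.8
```

```text
clock: 8.05
position: [0.4276, 0.2421, 0.1884]
tool_rot: [3.141, 0.001, 2.772]
force: [-0.0, 0.0, 7.6]
grip_width: 0.0128
finger_force: 30.0
t 8.05 pos [427.6 242.1 188.4] yaw 158.8 shift cm now-axes [-14.12   5.61  -6.15] turn [0.001 0.001 0.   ] shift after turn [-14.11   5.61  -6.16] w 12.8 F [-0.   0.   7.6] 30.0
```

```bash
python3 -m creep '[[[-1,0,0,-2,0,0,0],[-1,0,0,-4,0,0,0],[-1,0,0,-4,0,0,0],[-1,0,0,0,0,0,0],[-1,-3.5,1.4,0,0,0,0],[-1,-3.5,1.4,0,0,0,0],[-1,-3.5,1.4,0,0,0,0],[-1,-3.6,1.4,0,0,0,0],[-1,0,0,0,0,0,0],[-1,0,0,0,0,0,0]]]'; python3 go.py 579.4 243.3 192.5 158.8
```

```text
clock: 9.3
position: [0.5784, 0.2431, 0.287]
tool_rot: [-3.141, -0.001, 2.772]
force: [-0.4, 0.3, -1.1]
grip_width: 0.0132
finger_force: 29.3
t 9.3 pos [578.4 243.1 287. ] yaw 158.8 shift cm now-axes [-0.1   0.06  9.45] turn [-0.001 -0.001  0.   ] shift after turn [-0.09  0.05  9.45] w 13.2 F [-0.4  0.3 -1.1] 29.3
```

```bash
python3 -m creep '[[[-1,-0.1,0,4,0,0,0],[-1,0,0,3.3,0,0,0],[-1,0,0,1.5,0,0,0],[-1,0,0,0.7,0,0,0],[-1,0,0,0,0,0,0],[-1,0,0,0,0,0,0]]]'; python3 go.py 579.4 243.3 191.5 158.8
```

```text
clock: 10.05
position: [0.5802, 0.2429, 0.1937]
tool_rot: [3.141, 0.001, 2.772]
force: [0.1, -0.6, -0.4]
grip_width: 0.0129
finger_force: 29.3
t 10.05 pos [580.2 242.9 193.7] yaw 158.8 shift cm now-axes [0.09 0.   0.22] turn [0.001 0.001 0.   ] shift after turn [0.09 0.   0.22] w 12.9 F [ 0.1 -0.6 -0.4] 29.3
```

```bash
python3 -m creep '[[[-1,0,0,0.15,0,0,0],[-1,0,0,0.1,0,0,0],[-1,0,0,0,0,0,0],[-0.8,0,0,0,0,0,0],[-0.6,0,0,0,0,0,0],[-0.3,0,0,0,0,0,0],[-0.3,0,0,0,0,0,0],[-0.3,0,0,0,0,0,0],[-0.3,0,0,-2,0,0,0],[-0.3,0,0,-5,0,0,0],[-0.3,0,0,-4,0,0,0],[0,0,0,0,0,0,0]]]'; python3 go.py 475.2 160.7 280 164
```

```text
clock: 11.55
position: [0.5807, 0.243, 0.3047]
tool_rot: [3.137, 0.004, 2.771]
force: [-0.1, 0.2, -1.2]
grip_width: 0.0426
finger_force: 0.0
t 11.55 pos [580.7 243.  304.7] yaw 158.8 shift cm now-axes [  6.87 -11.5    2.39] turn [ 0.004  0.004 -0.091] shift after turn [  7.88 -10.82   2.47] w 42.6 F [-0.1  0.2 -1.2] 0.0
```

```bash
python3 -m creep '[[[0.2,0,0,0,0,0,-0.09],[0.2,2,-2.7,0,0,0,0],[0.2,2,-2.7,1,0,0,0],[0.2,2,-2.7,1,0,0,0],[0.2,1.9,-2.7,1,0,0,0],[0.2,0,0,0,0,0,0],[0.2,0,0,0,0,0,0]]]'; python3 go.py 475.2 160.7 178 164; python3 - <<'E'
from h import *
f=cam("side"); cv2.imwrite("pics/s2.png",cv2.resize(f["image"][130:290,200:420],None,fx=3.6,fy=3.6))
E
```

```text
clock: 12.42
position: [0.4747, 0.1611, 0.2706]
tool_rot: [3.141, 0.001, 2.862]
force: [0.2, 0.7, -0.7]
grip_width: 0.051
finger_force: 0.0
t 12.43 pos [474.7 161.1 270.6] yaw 164.0 shift cm now-axes [-0.06 -0.03  9.26] turn [ 0.001  0.001 -0.001] shift after turn [-0.06 -0.03  9.26] w 51.0 F [ 0.2  0.7 -0.7] 0.0
```

View pics/s2.png

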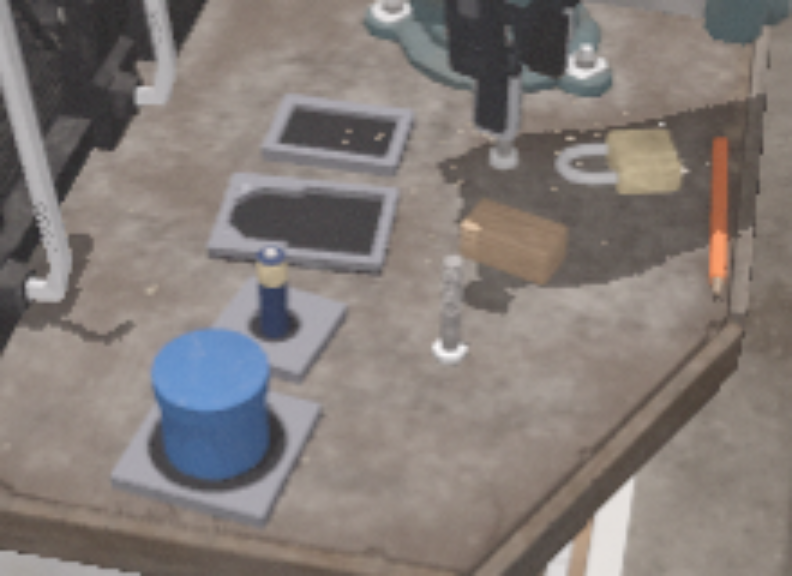

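The battery stands upright in its cut-out at (273,290). The block at (513,240) hasn't moved, and the gripper is above it.

```bash
python3 -m creep '[[[0.2,0,0,4,0,0,0],[0.2,0,0,3,0,0,0],[0.2,0,0,1.5,0,0,0],[0.2,0,0,0.6,0,0,0],[0.2,0,0,0.2,0,0,0],[0.2,0,0,0,0,0,0],[-1,0,0,0,0,0,0],[-1,0,0,0,0,0,0],[-1,0,0,0,0,0,0],[-1,0,0,0,0,0,0],[-1,0,0,0,0,0,0]]]' 40; python3 go.py 585.7 80.9 250 180
python3 - <<'E'
from h import *
P=np.r_[cloud(cam("top")).reshape(-1,3),cloud(cam("side")).reshape(-1,3)]
for x0 in np.arange(.36,.66,.03):
    k=(P[:,0]>x0)&(P[:,0]<x0+.03)&(P[:,2]>.035)&(P[:,2]<.2)&(P[:,1]<.06)&(P[:,1]>-.1); print(round(x0,2),[(round(a*1000)) for a in (np.percentile(P[k&(P[:,2]>h),1],99.5) if (k&(P[:,2]>h)).sum()>5 else np.nan for h in(.035,.08,.12)) if a==a])
E
```

```text
clock: 13.85
position: [0.4744, 0.1609, 0.1779]
tool_rot: [3.141, 0.001, 2.862]
force: [-1.9, -0.7, 10.3]
grip_width: 0.0259
finger_force: 39.3
t 13.85 pos [474.4 160.9 177.9] yaw 164.0 shift cm now-axes [-12.91  -4.61  -7.21] turn [ 0.     0.001 -0.28 ] shift after turn [-11.13  -8.    -7.21] w 25.9 F [-1.9 -0.7 10.3] 39.3
0.36 [8, 8, 8]
0.39 [7, 8, 8]
0.42 [5, 6, 6]
0.45 []
0.48 []
0.51 [-42, -42]
0.54 [-2, -2, -10]
0.57 [-3, -3, -9]
0.6 [-4, -4]
0.63 []
0.66 []
```

```bash
python3 -m creep '[[[-1,0,0,-2,0,0,0],[-1,0,0,-4,0,0,0],[-1,0,0,-3,0,0,0],[-1,0,0,0,0,0,-0.14],[-1,0,0,0,0,0,-0.14],[-1,-2.8,-2,0,0,0,0],[-1,-2.8,-2,0,0,0,0],[-1,-2.8,-2,0,0,0,0],[-1,-2.8,-2,0,0,0,0],[-1,0,0,0,0,0,0],[-1,0,0,0,0,0,0]]]'; python3 go.py 585.7 80.9 181.5 180
```

```text
clock: 15.32
position: [0.5858, 0.0811, 0.2672]
tool_rot: [3.141, -0.0, -3.141]
force: [0.4, -0.3, -0.8]
grip_width: 0.0267
finger_force: 39.9
t 15.32 pos [585.8  81.1 267.2] yaw -180.0 shift cm now-axes [ 0.01 -0.02  8.57] turn [ 0. -0.  0.] shift after turn [ 0.01 -0.02  8.57] w 26.7 F [ 0.4 -0.3 -0.8] 39.9
```

```bash
python3 -m creep '[[[-1,0,0,4,0,0,0],[-1,0,0,2.5,0,0,0],[-1,0,0,1.2,0,0,0],[-1,0,0,0.6,0,0,0],[-1,0,0,0,0,0,0],[-1,0,0,0,0,0,0]]]'; python3 go.py 585.7 80.9 181 180; python3 - <<'E'
from h import *
f=cam("side"); cv2.imwrite("pics/s3.png",cv2.resize(f["image"][130:210,230:330],None,fx=6,fy=6))
E
```

```text
clock: 16.08
position: [0.5865, 0.0809, 0.185]
tool_rot: [3.141, 0.001, -3.141]
force: [-0.4, -0.6, -0.6]
grip_width: 0.0264
finger_force: 39.9
t 16.07 pos [586.5  80.9 185. ] yaw -180.0 shift cm now-axes [0.08 0.   0.4 ] turn [0.    0.001 0.   ] shift after turn [0.08 0.   0.4 ] w 26.4 F [-0.4 -0.6 -0.6] 39.9
```

View pics/s3.png

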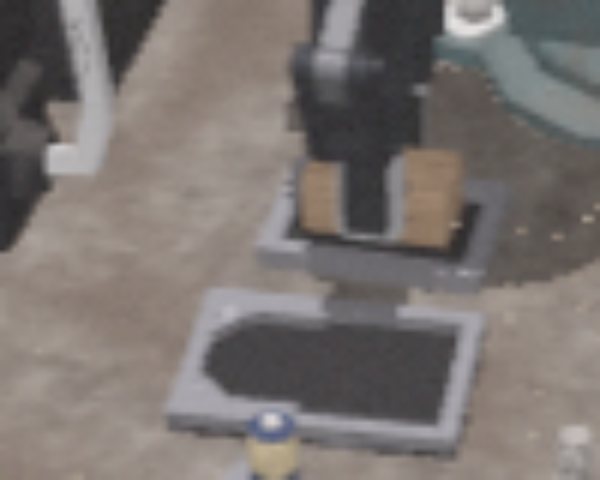

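The block is inside the cut-out outline, with the finger just above the rim at (365,235). I lower the last few millimetres slowly.

```bash
python3 -m creep '[[[-1,0,0,0.15,0,0,0],[-1,0,0,0.1,0,0,0],[-1,0,0,0.1,0,0,0],[-1,0,0,0,0,0,0]]]'; python3 go.py 585.7 80.9 181 180
```

```text
clock: 16.62
position: [0.5863, 0.0808, 0.1811]
tool_rot: [3.142, 0.0, -3.141]
force: [-2.7, -1.1, 9.0]
grip_width: 0.0262
finger_force: 45.7
t 16.62 pos [586.3  80.8 181.1] yaw -180.0 shift cm now-axes [0.06 0.01 0.01] turn [0. 0. 0.] shift after turn [0.06 0.01 0.01] w 26.2 F [-2.7 -1.1  9. ] 45.7
```

Contact at the expected height, so I release.

```bash
python3 -m creep '[[[-0.2,0,0,-0.1,0,0,0],[0,0,0,0,0,0,0],[0,0,0,0,0,0,0],[0,0,0,-2,0,0,0],[0,0,0,-5,0,0,0],[0,0,0,-4,0,0,0],[0.3,0,0,0,0,0,0]]]'; python3 go.py 414.7 73.7 280 198; python3 meas.py | grep -E "lock"; python3 - <<'E'
from h import *
f=cam("top"); im=f["image"]; hsv=cv2.cvtColor(im,cv2.COLOR_BGR2HSV); cv2.imwrite("pics/z1.png",cv2.resize(im[140:300,230:430],None,fx=3.7,fy=3.7,interpolation=cv2.INTER_CUBIC))
E
```

```text
clock: 17.5
position: [0.587, 0.0808, 0.296]
tool_rot: [3.14, 0.006, 3.141]
force: [-0.6, -0.4, -0.6]
grip_width: 0.0554
finger_force: 0.0
t 17.5 pos [587.   80.8 296. ] yaw 180.0 shift cm now-axes [17.24 -0.72  1.5 ] turn [ 0.     0.006 -0.314] shift after turn [16.61  4.64  1.6 ] w 55.4 F [-0.6 -0.4 -0.6] 0.0
top lock rect [429.3  78.4  66.   40.2  17.8] centroid [426.3  77.1]
side lock rect [373.2  87.   78.    7.6 -86.4] centroid [372.4  87.4]
side lock rect [429.6  81.   67.7  52.2  13. ] centroid [425.9  80.8]
side lock rect [457.5   6.1  23.2  14.8  13.1] centroid [457.6   6.3]
```

View pics/z1.png

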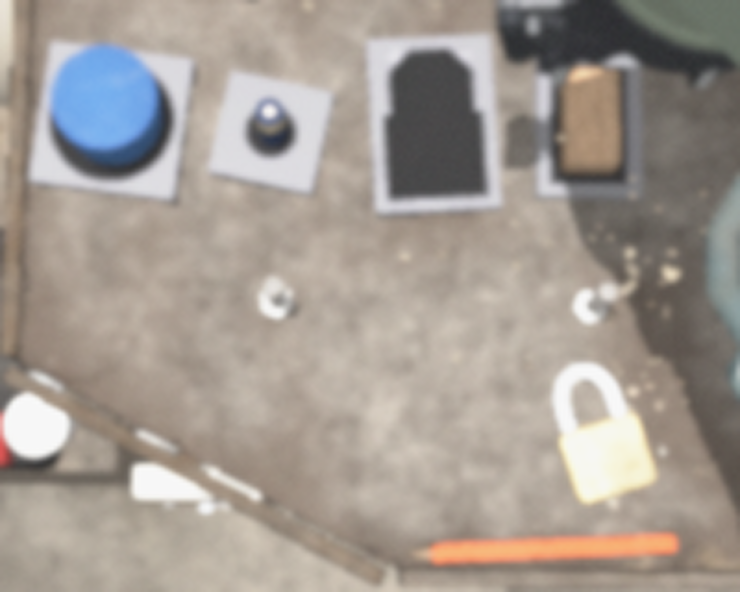

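The pot, battery and block sit in their cut-outs. The padlock is untouched at (600,430), so I go to it.

```bash
python3 -m creep '[[[0.35,0,0,0,0,-0.006,-0.157],[0.35,0,0,0,0,0,-0.157],[0.35,3.3,0.9,0,0,0,0],[0.35,3.3,0.9,0,0,0,0],[0.35,3.3,0.9,0,0,0,0],[0.35,3.3,0.9,0.5,0,0,0],[0.35,3.4,1,1,0,0,0],[0.35,0,0,0,0,0,0],[0.35,0,0,0,0,0,0]]]' 60; python3 go.py 414.7 73.7 177 198
```

```text
clock: 18.77
position: [0.4146, 0.0734, 0.2755]
tool_rot: [-3.14, 0.006, -2.827]
force: [-0.9, -0.2, 0.6]
grip_width: 0.0577
finger_force: 0.0
t 18.77 pos [414.6  73.4 275.5] yaw -162.0 shift cm now-axes [0.04 0.04 9.85] turn [-0.001  0.006  0.   ] shift after turn [-0.02  0.03  9.85] w 57.7 F [-0.9 -0.2  0.6] 0.0
```

```bash
python3 -m creep '[[[0.35,0,0,4,0,0.006,0],[0.35,0,0,3,0,0,0],[0.35,0,0,2,0,0,0],[0.35,0,0,0.6,0,0,0],[0.35,0,0,0.2,0,0,0],[0.35,0,0,0,0,0,0],[-1,0,0,0,0,0,0],[-1,0,0,0,0,0,0],[-1,0,0,0,0,0,0],[-1,0,0,0,0,0,0],[-1,0,0,0,0,0,0]]]' 60; python3 go.py 414.7 73.7 177 198
```

```text
clock: 20.15
position: [0.4147, 0.0732, 0.1785]
tool_rot: [-3.14, 0.001, -2.828]
force: [-1.7, -0.2, 15.6]
grip_width: 0.0384
finger_force: 58.6
t 20.15 pos [414.7  73.2 178.5] yaw -162.0 shift cm now-axes [-0.02  0.05  0.15] turn [-0.002  0.001 -0.   ] shift after turn [-0.02  0.05  0.15] w 38.4 F [-1.7 -0.2 15.6] 58.6
```

```bash
python3 -m creep '[[[-1,0,0,-2,0,0,0],[-1,0,0,-4,0,0,0],[-1,0,0,-3.5,0,0,0],[-1,0,0,0,0,0,0.126],[-1,0,0,0,0,0,0.126],[-1,0,0,0,0,0,0]]]'; python3 go.py 570 159.8 275 183.6
```

```text
clock: 20.9
position: [0.4144, 0.0734, 0.273]
tool_rot: [-3.14, 0.001, -3.079]
force: [-0.0, -0.0, -1.9]
grip_width: 0.0386
finger_force: 62.2
t 20.9 pos [414.4  73.4 273. ] yaw -176.4 shift cm now-axes [-16.07   7.65  -0.19] turn [-0.002  0.001  0.   ] shift after turn [-16.07   7.65  -0.2 ] w 38.6 F [-0.  -0.  -1.9] 62.2
```

```bash
python3 -m creep '[[[-1,-3.2,1.5,0,0,0,0],[-1,-3.2,1.5,0,0,0,0],[-1,-3.2,1.5,0,0,0,0],[-1,-3.2,1.5,0,0,0,0],[-1,-3.2,1.6,0,0,0,0],[-1,0,0,0,0,0,0],[-1,0,0,3.5,0,0,0],[-1,0,0,2.5,0,0,0],[-1,0,0,1.2,0,0,0],[-1,0,0,0.8,0,0,0],[-1,0,0,0,0,0,0],[-1,0,0,0,0,0,0]]]'; python3 go.py 570 159.8 181.5 183.6; python3 - <<'E'
from h import *
f=cam("side"); cv2.imwrite("pics/s4.png",cv2.resize(f["image"][130:230,230:330],None,fx=6,fy=6))
E
```

```text
clock: 22.4
position: [0.5697, 0.1591, 0.1933]
tool_rot: [-3.14, 0.001, -3.079]
force: [-0.2, -0.2, -0.6]
grip_width: 0.0386
finger_force: 62.2
t 22.4 pos [569.7 159.1 193.3] yaw -176.4 shift cm now-axes [-0.04  0.07  1.18] turn [-0.001  0.001 -0.   ] shift after turn [-0.04  0.07  1.18] w 38.6 F [-0.2 -0.2 -0.6] 62.2
```

View pics/s4.png

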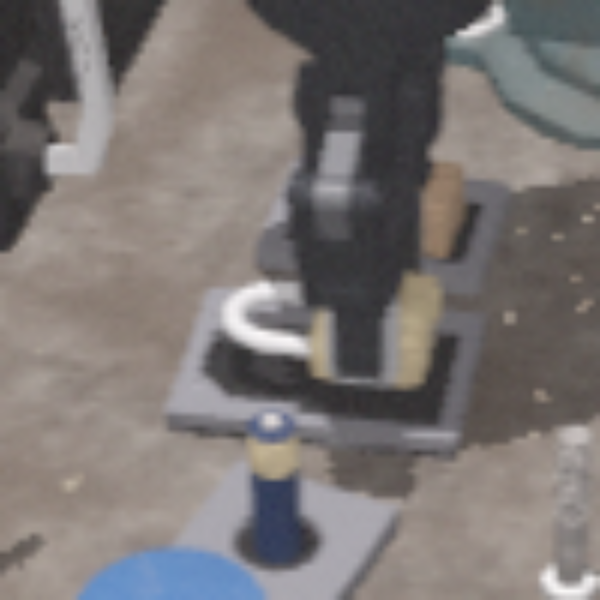

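The padlock hangs flat over its cut-out with the shackle at (265,320), towards the narrow end. I lower it.

```bash
python3 -m creep '[[[-1,0,0.1,0.5,0,0,0],[-1,0,0,0.3,0,0,0],[-1,0,0,0.1,0,0,0],[-1,0,0,0.1,0,0,0],[-1,0,0,0.1,0,0,0],[-1,0,0,0,0,0,0]]]'; python3 go.py 570 159.8 181.5 183.6
```

```text
clock: 23.2
position: [0.5694, 0.16, 0.1816]
tool_rot: [-3.14, 0.0, -3.079]
force: [-1.1, 0.3, 0.5]
grip_width: 0.0387
finger_force: 62.3
t 23.2 pos [569.4 160.  181.6] yaw -176.4 shift cm now-axes [-0.06 -0.02  0.01] turn [-0.001  0.    -0.001] shift after turn [-0.06 -0.02  0.01] w 38.7 F [-1.1  0.3  0.5] 62.3
```

```bash
python3 -m creep '[[[-1,0,0,0.1,0,0,0],[-1,0,0,0,0,0,0],[0.2,0,0,0,0,0,0],[0.25,0,0,0,0,0,0],[0.25,0,0,0,0,0,0],[0.25,0,0,-2,0,0,0],[0.25,0,0,-5,0,0,0],[0.25,0,0,-5,0,0,0],[0.25,4,0,-2,0,0,0],[0.25,6,0,0,0,0,0],[0.25,6,0,0,0,0,0],[0.25,0,0,0,0,0,0]]]'; python3 - <<'E'
from h import *
a=cam("side")["image"][130:270,200:340]; b=cam("top")["image"][140:260,230:430]
cv2.imwrite("pics/s5.png",cv2.resize(a,None,fx=4,fy=4)); cv2.imwrite("pics/z2.png",cv2.resize(b,None,fx=3.7,fy=3.7,interpolation=cv2.INTER_CUBIC))
E
```

```text
clock: 24.7
position: [0.4064, 0.1498, 0.3218]
tool_rot: [-3.139, -0.0, -3.078]
force: [0.7, -0.7, -0.0]
grip_width: 0.0535
finger_force: 0.0
```

View pics/s5.png

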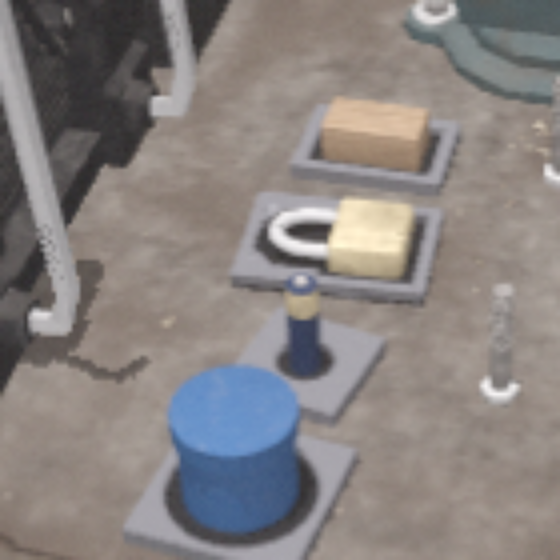

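View pics/z2.png

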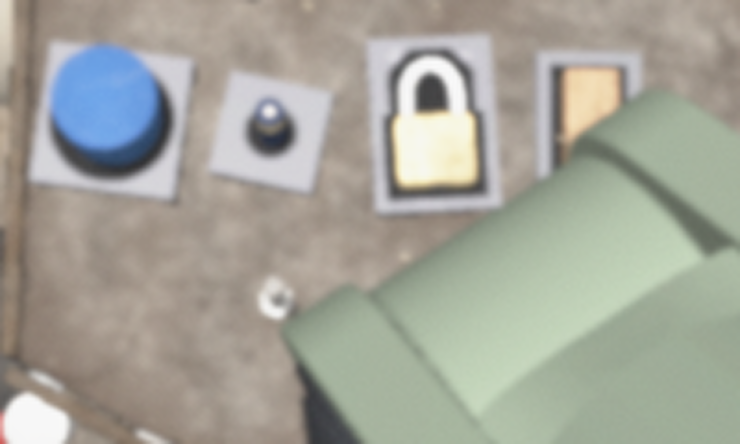

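All four are seated with dark clearance visible all round. In the top view they are at about (105,115), (270,125), (432,130) and (590,110), and the gripper is clear of them.

```bash
python3 -c "
from workcell import bot
print(bot.job_done())"
```

```text
the job is handed in; nothing more can be done
None
```

I put the pot, block, padlock and battery into their own inlays and handed the job in after about 25 s of robot time; the last pictures show all four seated and released with the padlock's shackle in the narrow end, but the hand-in gave no verdict.

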